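# Uncover the specimen tray in the bench drawer

## Task

Pull the bench drawer out to its stop and leave it out. Then peel the blue snap cover off the specimen tray by tilting it up at the corner with the yellow tab first, while the opposite corner is still seated (lifted straight, the tray tends to come up with it), so that the tray stays down in the drawer. Finish while still holding the cover in the gripper, roughly level and top side up, all of it at least 5 cm above the tray's rim; leave the things around the drawer unit alone.

Things in the scene. Friction and masses are not known exactly. Their poses are not given: they have to be found in the camera images.
- unit: low white bench drawer unit, fixed, 300 deep (x) x 250 wide (y) x 114 high. Origin: on the bench, in the middle of the lower edge of its front face; own x points from the front face into the unit (the drawer opens to -x), z up.
- drawer (a joint): travel of the unit's one drawer in m: 0 shut, 0.170 at its stop. Starts between 0 and 0.012. Runs stiffly (about 1.5 N friction) and stays where it is left. Drawer front: 12 thick, its top edge 108 above the bench, its outer face 12 ahead of the unit's front face when shut. Drawer floor 18 above the bench, side and rear walls inside up to 43-44 above the bench.
- handle (a point): centre of the drawer's steel bar handle, 85 above the bench; the bar runs along the unit's y, 110 long, 10 thick (along x), 14 high; on two 8 mm round stems 90 apart; 28 mm clear gap between bar and drawer front; moves with the drawer. Can be gripped across x from above between the stems.
- drawer_floor (a point): point on the drawer floor's upper surface (18 above the bench), 91 behind the inside of the drawer front, on the middle line; moves with the drawer; axes as the unit.
- tray_rim (a point): white open specimen tray, loose in the drawer, 112 (x) x 160 (y) x 34 high, walls 4, about 0.49 kg with its contents; this point is the centre of its rim plane, 34 above its underside; axes about as the unit. Starts 38 to 45 mm behind the drawer unit's front face. While the drawer is shut it is under the unit's top.
- catch_near (a point): centre of the tray's yellow ball catch nearest the tab, 45 above the tray's underside. Four such 16 mm balls stand on the tray's short sides (tray x = +-26, y = +-83). Springs press them in over the cover's edge; each lets go at about 1.3 to 2 N, after some 6 mm of lift. A pull on all four at once tends to lift the tray too; one corner after another does not.
- cover: blue snap cover lying on the tray's rim, loose, about 0.09 kg; plate 110 (x) x 154 (y) x 5, with a stepped plug inset under it that reaches 9 mm down into the tray. Origin: centre of the plate's underside (= rim plane when seated); axes as the tray's.
- cover_tab (a point): centre of the part to grip of the cover's upright yellow tab: tab 12 thick (cover x), 24 wide (cover y), standing 34 above the plate's upper face; this point is 22 above that face (27 above the plate's underside), 12 below the tab's top. It is at cover x = -36, y = +55 from the cover's centre, i.e. towards the drawer front and the unit's +y side. With the drawer at its stop there is free room round it.
- near_corner (a point): corner of the cover's plate by the tab (cover x = -55, y = +77), at the plate's underside
- far_corner (a point): corner of the plate diagonally opposite the tab (cover x = +55, y = -77), underside
- side_corner_a (a point): corner of the plate at cover x = +55, y = +77, underside
- side_corner_b (a point): corner of the plate at cover x = -55, y = -77, underside
- rack: bystander: white tube rack with capped tubes, 75 x 200 x 94 high, origin under its centre
- sharps_tub: bystander: yellow tub with red lid, 136 across, 129 high, origin under its centre
- wash_bottle: bystander: white bottle with blue cap, 66 across, 130 high, origin under its centre

How it is judged:
By the outcome, as a careful person would: the job done as asked, in the order asked, and still so for the second after the job is handed in, while the arm keeps its last pose, push and grip.
It also fails if it takes over 58 s, if anything falls off the work surface, if the arm or the gripper's body presses on something with over 40 N, if the wrist force passes 120 N, or if a joint passes its speed limit or range.

## Robot

A 7-joint arm with a two-finger parallel gripper is mounted at the origin on the work surface. World frame = base frame: x ahead of the robot, y to its left, z up, the work surface at z = 0. Lengths are in mm, angles in rad, forces in N, time in s.
With the tool pointing down it reaches from about 425 to 950 mm from the base axis. Payload 16.7 kg.
Tool frame: the origin (TCP) lies at the very end of the fingers, on their centre line; the grasp point (between the pads) lies r.grasp_offset behind it (r.grasp_offset is the distance from the TCP to the grasp point, in mm); z points along the fingers, y is the direction in which the jaws open and shut (so a half turn about z gives the same grasp; the last joint's range is limited). The gripper opens to 94 mm and grips with 3 to 60 N. Pads are 16 mm wide; open, the fingers measure 119 mm over their backs; the gripper's body (75 mm by 177 mm) begins 78 mm behind the grasp point.
Start: joints at [-1.498, 0.426, 0.074, 1.606, -0.034, 1.111, -0.067], TCP at [149.156, 658.276, 205.467] pointing down, gripper open.
Joint ranges: [-2.85, 2.85], [-0.5, 2.14], [-1.23, 1.37], [0.21, 2.46], [-1.02, 4.16], [0.16, 2.05], [-2.73, 2.73]. Speed limits (rad/s): [1.89, 1.89, 2.39, 2.39, 3.01, 3.01, 3.01].

## Interface

Orientations are given as [roll, pitch, yaw] about the fixed x, y, z axes, in that order (R = Rz(yaw) Ry(pitch) Rx(roll)).
In Python, from workcell import r, snapshot, calibration gives the robot as it stands.
- The arm moves only by the tool move_arm, never from a script. Its argument "commands" is a list of rows, each a list of 5 numbers: the closure, from 0 (fully open) to 1 (shut), then the shift along the tool's x, y, z in m, then the turn about the tool's z in degrees. In form: [[claw, tx, ty, tz, yaw], ...]. A call has exactly 10 rows; each row shifts and turns the commanded pose from where the row before left it, along the tool's axes as they then stand; what a row does not reach is not made up. A row lasts 1/10 s, in which the tool goes at most 50 mm and 8.59 degrees, less where a joint would pass 70% of its speed; a pose out of reach is approached as far as the arm can. A call is refused whole if a number of a shift passes 0.05 or a number of a turn 8.59, either way. A call with a gripper value outside its range is refused whole. The fingers move at their own pace and stop on an object; the grip force is fixed at half the most. Time passes only in rows, so rows that do not move let the fingers close, or fill a call up. It gives the time, the measured TCP pose, the force and the opening at its end, in the units of the state.
- r.observe(): the state, without advancing time (a new reading comes with each control period).
- snapshot(name): name is "scene" or "top" or "wrist"; returns the picture (384x512x3 uint8, red, green, blue); there is no depth.
- calibration(name): a dict with "K" (3x3 intrinsics, pixels), "distortion" ([k1, k2, p1, p2, k3] as OpenCV has them; the pictures are not rectified), "world_from_camera" (4x4, takes a point from camera to world coordinates). Camera axes: x right, y down, z forward; pixel columns grow to the right and rows downward; lengths in mm; the calibration is good to about 2 mm. A picture is of the moment at which its call begins: read the wrist's pose just before it. calibration takes no time and is no camera call; for the wrist camera it gives the pose at the moment of the call.
- r.finish_job(): hands the job in, once; it reports no verdict.
The state is a dict: "time": time; "qpos": joint angles; "joint_velocities": joint speeds; "tau": joint torques, N m; "ee_pos": TCP position; "tool_rot": TCP orientation; "ft_force": force on the tool from outside, world axes, zero at the start; "moment": the same for the moment, N m; "width": opening from 0.0 (shut) to 1.0 (fully open).
Only numpy, scipy, OpenCV 4.12 (cv2) and the standard library are available. Lean on these libraries where they do the work, as an engineer would, in place of code of your own. Each camera call takes 0.05 s, during which the arm holds its last target.

## Working session

There is one attempt and no reset: what is moved stays moved. The work goes in short steps, Python scripts to look and compute and a tool call to move; the robot and the scene stay as the last step left them, time stands still between calls to the robot, and variables do not carry over. Pictures are saved under pics/ and viewed, and the job is handed in when it is done.

Besides the shell and the picture viewer there is one more tool, called after ">>>" in YAML: its name, and indented under it one key for each argument. move_arm: Moves the arm, as the interface text tells. Its arguments: {"type":"object","properties":{"commands":{"type":"array","items":{"type":"array","items":{"type":"number"}}}},"required":["commands"]}

```bash
ls; mkdir -p pics; python3 - <<'E'
from workcell import r, snapshot, calibration
import cv2
print(r.observe()); print(r.grasp_offset)
for n in ("scene","top","wrist"):
    c=calibration(n); im=snapshot(n)
    print(n,c)
    cv2.imwrite(f"pics/{n}0.png",cv2.cvtColor(im,cv2.COLOR_RGB2BGR))
E
```

```text
pics
{'time': 0.0, 'qpos': array([-1.4974798 ,  0.42670658,  0.07388105,  1.60658842, -0.03415024,
        1.11078691, -0.06713876]), 'joint_velocities': array([ 0.00050584,  0.00052758,  0.00119592,  0.00155105,  0.00012929,
        0.00109421, -0.00056763]), 'tau': array([-2.92036502e-04, -9.35832667e+01,  3.66661794e+00, -4.54209244e+01,
       -4.89025761e-02,  2.02729477e-02,  1.99747315e-04]), 'ee_pos': array([149.09805977, 657.89282662, 204.80166195]), 'tool_rot': array([-3.14036480e+00,  5.65249021e-05,  2.91865652e+00]), 'ft_force': array([-0.01260029,  0.4777325 ,  0.42555194]), 'moment': array([-0.01310711, -0.00202416,  0.03625785]), 'width': 0.9981362336316285}
18.8
scene {'K': array([[444.41005517,   0.        , 252.03770326],
       [  0.        , 444.41005517, 192.68537007],
       [  0.        ,   0.        ,   1.        ]]), 'distortion': array([0.02629446, 0.        , 0.        , 0.        , 0.        ]), 'world_from_camera': array([[ 8.49172999e-02,  6.18273839e-01, -7.81361960e-01,
         1.82969753e+03],
       [ 9.96312390e-01, -6.23492881e-02,  5.89422401e-0
[... 734 characters left out ...]
   [ 0.00000000e+00,  0.00000000e+00,  0.00000000e+00,
         1.00000000e+00]])}
wrist {'K': array([[340.59501802,   0.        , 255.77779944],
       [  0.        , 340.59501802, 184.46821762],
       [  0.        ,   0.        ,   1.        ]]), 'distortion': array([-0.05310419,  0.        ,  0.        ,  0.        ,  0.        ]), 'world_from_camera': array([[ 2.19750627e-01,  9.46942629e-01,  2.34540657e-01,
         8.11845595e+01],
       [ 9.75555919e-01, -2.13167614e-01, -5.33874319e-02,
         6.73885106e+02],
       [-5.58362735e-04,  2.40539448e-01, -9.70639203e-01,
         3.84918999e+02],
       [ 0.00000000e+00,  0.00000000e+00,  0.00000000e+00,
         1.00000000e+00]])}
```

View pics/scene0.png

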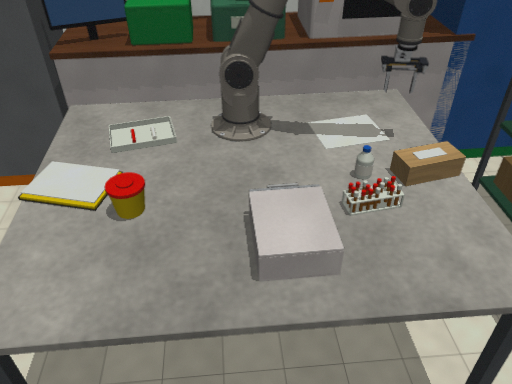

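View pics/top0.png

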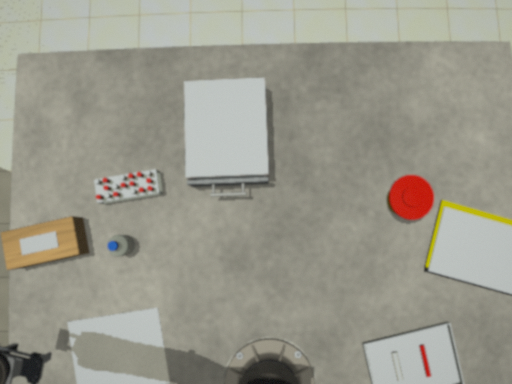

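View pics/wrist0.png

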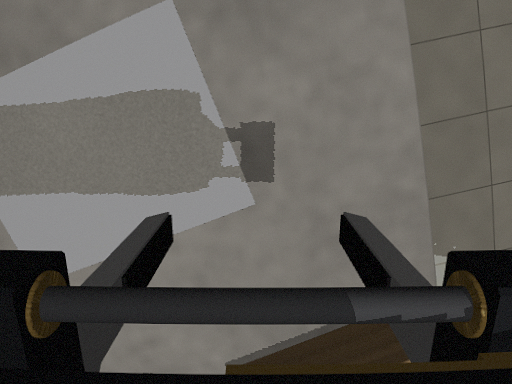

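The top view shows the unit's top at about columns 184-267 and rows 78-180, with its front facing the robot. The handle is near (231,195) px. Next I enlarge that area to get sub-pixel corners.

```bash
cat > h.py <<'E'
import numpy as np, cv2
from workcell import r, snapshot, calibration
def back(c,pts,z):
    p=cv2.undistortPoints(np.array(pts,float).reshape(-1,1,2),c["K"],c["distortion"]).reshape(-1,2)
    d=np.c_[p,np.ones(len(p))]@c["world_from_camera"][:3,:3].T; o=c["world_from_camera"][:3,3]
    z=np.broadcast_to(z,len(p)); return o+d*((z-o[2])/d[:,2])[:,None]
def proj(c,P):
    M=np.linalg.inv(c["world_from_camera"]); rv=cv2.Rodrigues(M[:3,:3])[0]
    return cv2.projectPoints(np.array(P,float).reshape(-1,1,3),rv,M[:3,3],c["K"],c["distortion"])[0].reshape(-1,2)
def save(n,im,crop=None,s=1):
    if crop: im=im[crop[1]:crop[3],crop[0]:crop[2]]
    im=cv2.resize(im,None,fx=s,fy=s,interpolation=cv2.INTER_CUBIC)
    cv2.imwrite(f"pics/{n}.png",cv2.cvtColor(im,cv2.COLOR_RGB2BGR))
E
python3 - <<'E'
from h import *
im=cv2.cvtColor(cv2.imread("pics/top0.png"),cv2.COLOR_BGR2RGB)
save("top0c",im,(165,60,295,210),4)
c=calibration("top")
E
```

```text
(no output)
```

View pics/top0c.png

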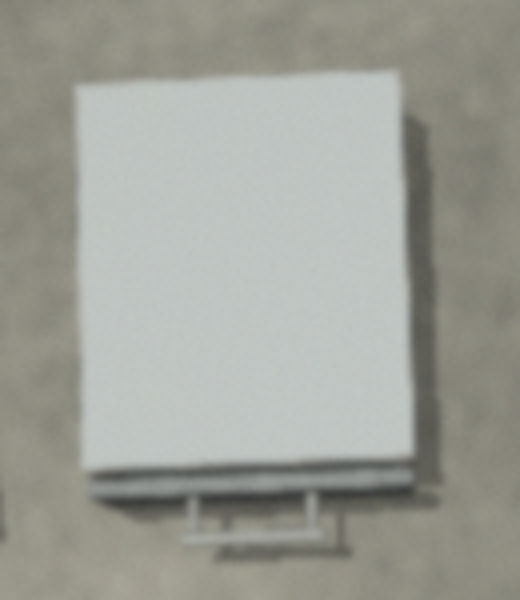

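```bash
python3 - <<'E'
from h import *
c=calibration("top")
f=lambda a:(np.array(a,float)+.5)/4-.5+np.array([165,60])
A=back(c,f([(77,86),(400,72),(413,459),(84,470)]),114)
print(A)
fr=A[2]-A[3]; sd=A[2]-A[1]
print(np.linalg.norm(fr),np.linalg.norm(sd), np.linalg.norm(A[0]-A[3]))
# x dir of unit: into
L=(A[0]+A[1]-A[2]-A[3]); Y=(A[0]+A[3]-A[1]-A[2])
print("yaw by x",np.degrees(np.arctan2(L[1],L[0])),"by y",np.degrees(np.arctan2(-Y[0],Y[1])))
print("front mid",(A[2]+A[3])/2,"centre",A.mean(0))
H=back(c,f([(182,539),(324,534)]),92); print("handle",H,H.mean(0),np.linalg.norm(H[0]-H[1]))
T=back(c,f([(91,491),(413,485)]),108); print("front outer-top",T)
E
```

```text
[[937.20065799 238.87747632 114.        ]
 [940.75985897  -9.53501731 114.        ]
 [642.08419258 -12.73004813 114.        ]
 [639.82097997 233.64227675 114.        ]]
246.38271976365323 298.6927550355931 297.42575579772705
yaw by x 0.8103012973317356 by y 0.6742008161191043
front mid [640.95258628 110.45611431 114.        ] centre [789.96642238 112.56367191 114.        ]
handle [[588.19061469 163.35424724  92.        ]
 [589.46799103  55.8853542   92.        ]] [588.82930286 109.61980072  92.        ] 107.47648422899218
front outer-top [[624.55151024 229.50852789 108.        ]
 [623.25649219 -12.22693326 108.        ]]
```

```bash
cat >> h.py <<'E'
def plan(tgt,yaw_deg,n,claw,start=None):
    s=r.observe(); p=np.array(s["ee_pos"]) if start is None else np.array(start[:3],float)
    y=np.degrees(s["tool_rot"][2]) if start is None else start[3]
    dy=(yaw_deg-y+180)%360-180; d=(np.array(tgt,float)-p)/n/1000
    print("from",p.round(1),round(y,2),"dyaw",round(dy,2))
    rows=[]
    for i in range(n):
        a=np.radians(y); X=np.array([np.cos(a),np.sin(a)]);Y=np.array([np.sin(a),-np.cos(a)])
        rows.append([claw,round(float(d[:2]@X),4),round(float(d[:2]@Y),4),round(float(-d[2]),4),round(dy/n,2)*-1])
        y+=dy/n
    for k in rows: print(k)
def st():
    s=r.observe(); print("t",round(s["time"],2),"p",np.round(s["ee_pos"],1),"rpy",np.degrees(s["tool_rot"]).round(2),"F",np.round(s["ft_force"],2),"M",np.round(s["moment"],3),"w",round(s["width"]*94,2),"q",np.round(s["qpos"],2))
E
python3 -c "
from h import *
plan((589,109.8,200),90.75,20,0.66)"
```

```text
from [149.1 658.  204.9] 167.23 dyaw -76.48
[0.66, -0.0275, -0.0219, 0.0002, np.float64(3.82)]
[0.66, -0.0289, -0.02, 0.0002, np.float64(3.82)]
[0.66, -0.0302, -0.018, 0.0002, np.float64(3.82)]
[0.66, -0.0313, -0.016, 0.0002, np.float64(3.82)]
[0.66, -0.0323, -0.0138, 0.0002, np.float64(3.82)]
[0.66, -0.0332, -0.0117, 0.0002, np.float64(3.82)]
[0.66, -0.0339, -0.0094, 0.0002, np.float64(3.82)]
[0.66, -0.0344, -0.0071, 0.0002, np.float64(3.82)]
[0.66, -0.0348, -0.0048, 0.0002, np.float64(3.82)]
[0.66, -0.0351, -0.0025, 0.0002, np.float64(3.82)]
[0.66, -0.0351, -0.0002, 0.0002, np.float64(3.82)]
[0.66, -0.0351, 0.0022, 0.0002, np.float64(3.82)]
[0.66, -0.0349, 0.0045, 0.0002, np.float64(3.82)]
[0.66, -0.0345, 0.0068, 0.0002, np.float64(3.82)]
[0.66, -0.0339, 0.0091, 0.0002, np.float64(3.82)]
[0.66, -0.0333, 0.0114, 0.0002, np.float64(3.82)]
[0.66, -0.0324, 0.0136, 0.0002, np.float64(3.82)]
[0.66, -0.0314, 0.0157, 0.0002, np.float64(3.82)]
[0.66, -0.0303, 0.0178, 0.0002, np.float64(3.82)]
[0.66, -0.0291, 0.0197, 0.0002, np.float64(3.82)]
```

>>> move_arm:
  commands:
    - [0.66,-0.0275,-0.022,0,3.8]
    - [0.66,-0.029,-0.02,0,3.8]
    - [0.66,-0.03,-0.018,0,3.8]
    - [0.66,-0.0315,-0.016,0,3.8]
    - [0.66,-0.0325,-0.014,0,3.8]
    - [0.66,-0.033,-0.0115,0,3.8]
    - [0.66,-0.034,-0.0095,0,3.8]
    - [0.66,-0.0345,-0.007,0,3.8]
    - [0.66,-0.035,-0.005,0,3.8]
    - [0.66,-0.035,-0.0025,0,3.8]

```text
time: 1.15
ee_pos: [370.6, 382.7, 205.4]
tool_rot: [-3.141, -0.0, 2.253]
ft_force: [0.7, 0.3, 0.7]
width: 0.344
```

```bash
python3 -c "
from h import *
st();plan((589,109.8,190),90.75,10,0.66)"
```

```text
t 1.15 p [370.6 382.7 205.4] rpy [-179.99   -0.    129.08] F [0.74 0.31 0.73] M [-0.054  0.057  0.006] w 32.32 q [-1.2   0.2   0.32  1.94 -0.07  1.02 -0.17]
from [370.6 382.7 205.4] 129.08 dyaw -38.33
[0.66, -0.035, -0.0002, 0.0015, np.float64(3.83)]
[0.66, -0.0349, 0.0021, 0.0015, np.float64(3.83)]
[0.66, -0.0347, 0.0044, 0.0015, np.float64(3.83)]
[0.66, -0.0343, 0.0067, 0.0015, np.float64(3.83)]
[0.66, -0.0338, 0.009, 0.0015, np.float64(3.83)]
[0.66, -0.0331, 0.0112, 0.0015, np.float64(3.83)]
[0.66, -0.0323, 0.0134, 0.0015, np.float64(3.83)]
[0.66, -0.0313, 0.0156, 0.0015, np.float64(3.83)]
[0.66, -0.0302, 0.0176, 0.0015, np.float64(3.83)]
[0.66, -0.029, 0.0196, 0.0015, np.float64(3.83)]
```

>>> move_arm:
  commands:
    - [0.66,-0.035,0,0.0015,3.8]
    - [0.66,-0.035,0.002,0.0015,3.8]
    - [0.66,-0.0345,0.0045,0.0015,3.8]
    - [0.66,-0.0345,0.0065,0.0015,3.8]
    - [0.66,-0.034,0.009,0.0015,3.8]
    - [0.66,-0.033,0.011,0.0015,3.8]
    - [0.66,-0.0325,0.0135,0.0015,3.9]
    - [0.66,-0.0315,0.0155,0.0015,3.9]
    - [0.66,-0.03,0.0175,0.0015,3.8]
    - [0.66,-0.029,0.0195,0.0015,3.8]

```text
time: 2.15
ee_pos: [590.0, 110.4, 190.3]
tool_rot: [-3.141, 0.0, 1.586]
ft_force: [-0.2, 1.3, 0.5]
width: 0.343
```

```bash
python3 -c "
from h import *
st();c=calibration('wrist');im=snapshot('wrist');save('w1',im)
print(proj(c,[[589,109.8,92],[589,164.8,92],[589,54.8,92],[624,109.8,108]]).round(1))
print(c['world_from_camera'].round(3))
c=calibration('top');im=snapshot('top');save('t1',im,(165,60,315,230),4)
"
```

```text
t 2.15 p [590.  110.4 190.3] rpy [-179.99    0.     90.89] F [-0.23  1.3   0.48] M [-0.046  0.076  0.027] w 32.28 q [-0.76  0.36  0.59  1.82 -0.23  1.03 -0.06]
[[254.7 186.4]
 [255.8 120.2]
 [253.7 246.7]
 [298.5 192. ]]
[[ 1.00000e+00  1.60000e-02  4.00000e-03  5.88658e+02]
 [ 1.70000e-02 -9.71000e-01 -2.40000e-01  1.80195e+02]
 [ 0.00000e+00  2.40000e-01 -9.71000e-01  3.70405e+02]
 [ 0.00000e+00  0.00000e+00  0.00000e+00  1.00000e+00]]
```

View pics/w1.png

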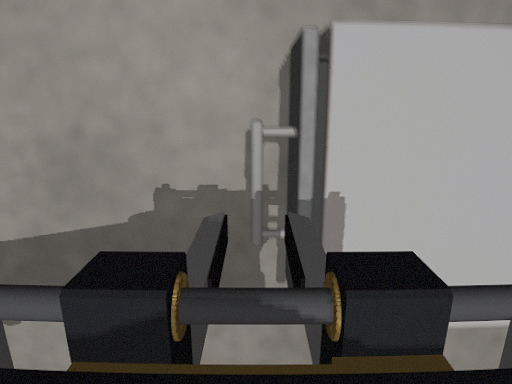

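The wrist picture shows the bar centred at column 257, with its ends near rows 121 and 244. That puts it at about x=591, between the fingers. I'll descend around it.

>>> move_arm:
  commands:
    - [0.66,0,0.0005,0.012,0]
    - [0.66,0,0,0.014,0]
    - [0.66,0,0,0.014,0]
    - [0.66,0,0,0.014,0]
    - [0.66,0,0,0.014,0]
    - [0.66,0,0,0.014,0]
    - [0.66,0,0,0.014,0]
    - [0.66,0,0,0.014,0]
    - [0.66,0,0,0.014,0]
    - [0.66,0,0,0,0]

```text
time: 3.25
ee_pos: [588.8, 111.3, 64.4]
tool_rot: [-3.139, 0.001, 1.589]
ft_force: [-0.8, 0.4, -1.1]
width: 0.338
```

>>> move_arm:
  commands:
    - [0.72,0,0,0,0]
    - [0.78,0,0,0,0]
    - [0.84,0,0,0,0]
    - [0.88,0,0,0,0]
    - [0.9,0,0,0,0]
    - [0.9,0,0,0,0]
    - [0.9,0,0,0,0]
    - [0.9,0.001,0,0,0]
    - [0.9,0.001,0,0,0]
    - [0.9,0,0,0,0]

```text
time: 4.25
ee_pos: [590.1, 111.7, 66.8]
tool_rot: [3.141, 0.002, 1.587]
ft_force: [-1.0, -9.0, 5.8]
width: 0.105
```

```bash
python3 -c "
from h import *
st()"
```

```text
t 4.25 p [590.1 111.7  66.8] rpy [1.7998e+02 9.0000e-02 9.0960e+01] F [-1.   -8.99  5.81] M [-1.938  0.357  0.023] w 9.91 q [-0.69  0.51  0.52  1.92 -0.34  0.8   0.03]
```

>>> move_arm:
  commands:
    - [0.9,0.001,0,0,0]
    - [0.9,0,0,0,0]
    - [0.9,0.001,0,0,0]
    - [0.9,0,0,0,0]
    - [0.9,0.001,0,0,0]
    - [0.9,0,0,0,0]
    - [0.9,0,0,0,0]
    - [0.9,0,0,0,0]
    - [0.9,0,0,0,0]
    - [0.9,0,0,0,0]

```text
time: 5.25
ee_pos: [590.1, 111.8, 66.8]
tool_rot: [3.141, 0.004, 1.585]
ft_force: [-0.9, -20.0, 8.1]
width: 0.107
```

```bash
python3 -c "
from h import *
st()"
```

```text
t 5.25 p [590.1 111.8  66.8] rpy [179.98   0.24  90.83] F [ -0.93 -20.02   8.09] M [-4.84   0.371  0.113] w 10.02 q [-0.69  0.51  0.52  1.92 -0.34  0.8   0.02]
```

>>> move_arm:
  commands:
    - [0.897,0,0,0,0]
    - [0.897,0,0,0,0]
    - [0.897,0,0,0,0]
    - [0.897,0,0,0,0]
    - [0.897,0,0,0,0]
    - [0.895,0,0,0,0]
    - [0.895,0,0,0,0]
    - [0.895,0,0,0,0]
    - [0.895,0,0,0,0]
    - [0.895,0,0,0,0]

```text
time: 6.25
ee_pos: [590.0, 115.0, 66.5]
tool_rot: [3.141, 0.001, 1.588]
ft_force: [0.1, -6.9, 1.2]
width: 0.107
```

```bash
python3 -c "
from h import *
st()"
```

```text
t 6.25 p [590.  115.   66.5] rpy [1.7998e+02 8.0000e-02 9.0970e+01] F [ 0.13 -6.88  1.19] M [-1.608 -0.145  0.012] w 10.01 q [-0.69  0.51  0.51  1.91 -0.34  0.8   0.02]
```

>>> move_arm:
  commands:
    - [0.93,-0.002,0,0,0]
    - [0.95,0,-0.005,0,0]
    - [0.95,0,-0.015,0,0]
    - [0.95,0,-0.02,0,0]
    - [0.95,0,-0.02,0,0]
    - [0.95,0,-0.02,0,0]
    - [0.95,0,-0.02,0,0]
    - [0.95,0,-0.02,0,0]
    - [0.95,0,-0.02,0,0]
    - [0.95,0,-0.015,0,0]

```text
time: 7.25
ee_pos: [433.7, 112.2, 66.5]
tool_rot: [3.142, -0.001, 1.589]
ft_force: [2.9, 4.1, -4.6]
width: 0.108
```

```bash
python3 -c "
from h import *
st()"
```

```text
t 7.25 p [433.7 112.2  66.5] rpy [ 1.800e+02 -4.000e-02  9.107e+01] F [ 2.88  4.08 -4.61] M [ 0.726 -0.482 -0.075] w 10.12 q [-0.88  0.29  0.56  2.25 -0.25  0.66 -0.12]
```

>>> move_arm:
  commands:
    - [0.95,0,-0.002,0,0]
    - [0.95,0,-0.002,0,0]
    - [0.95,0,-0.002,0,0]
    - [0.95,0,-0.002,0,0]
    - [0.95,0,-0.002,0,0]
    - [0.95,0,-0.002,0,0]
    - [0.95,0,-0.001,0,0]
    - [0.95,0,-0.001,0,0]
    - [0.95,0,0,0,0]
    - [0.95,0,0,0,0]

```text
time: 8.25
ee_pos: [427.3, 111.8, 67.3]
tool_rot: [3.13, -0.0, 1.588]
ft_force: [37.0, 1.4, -42.9]
width: 0.098
```

```bash
python3 -c "
from h import *
st()"
```

```text
t 8.25 p [427.3 111.8  67.3] rpy [ 1.7934e+02 -2.0000e-02  9.0980e+01] F [ 36.97   1.39 -42.9 ] M [ 1.990e-01 -8.316e+00 -4.000e-03] w 9.17 q [-0.9   0.27  0.57  2.27 -0.23  0.64 -0.14]
```

>>> move_arm:
  commands:
    - [0.95,0,0.001,0,0]
    - [0.95,0,0.001,0,0]
    - [0.95,0,0.001,0,0]
    - [0.95,0,0.001,0,0]
    - [0.95,0,0.001,0,0]
    - [0.95,0,0,0,0]
    - [0.9,0,0,0,0]
    - [0.89,0,0,0,0]
    - [0.88,0,0,0,0]
    - [0.87,0,0,0,0]

```text
time: 9.25
ee_pos: [426.2, 111.4, 66.5]
tool_rot: [3.141, 0.0, 1.589]
ft_force: [3.3, 0.3, 1.9]
width: 0.131
```

```bash
python3 -c "
from h import *
st()"
```

```text
t 9.25 p [426.2 111.4  66.5] rpy [1.7998e+02 1.0000e-02 9.1010e+01] F [3.33 0.32 1.94] M [-0.107 -0.571 -0.001] w 12.32 q [-0.89  0.27  0.57  2.27 -0.24  0.66 -0.13]
```

>>> move_arm:
  commands:
    - [0.8,0,0,0,0]
    - [0.74,0,0,0,0]
    - [0.7,0,0.001,0,0]
    - [0.7,0,0,-0.005,0]
    - [0.7,0,0,-0.015,0]
    - [0.7,0,0,-0.025,0]
    - [0.7,0,0,-0.03,0]
    - [0.7,0,0,-0.04,0]
    - [0.7,0,0,-0.04,0]
    - [0.7,0,0.02,-0.025,0]

```text
time: 10.25
ee_pos: [446.2, 111.9, 249.6]
tool_rot: [3.14, -0.003, 1.589]
ft_force: [0.1, 0.2, -0.9]
width: 0.299
```

```bash
python3 -c "
from h import *
st();c=calibration('wrist');im=snapshot('wrist');save('w2',im)
print(c['world_from_camera'].round(3))
c=calibration('top');im=snapshot('top');save('t2',im,(165,60,315,260),3)
"
```

```text
t 10.25 p [446.2 111.9 249.6] rpy [ 1.7992e+02 -1.6000e-01  9.1050e+01] F [ 0.06  0.22 -0.94] M [-0.06   0.017 -0.005] w 28.1 q [-1.01 -0.    0.64  2.04 -0.    1.1  -0.35]
[[ 1.00000e+00  1.90000e-02  6.00000e-03  4.44428e+02]
 [ 2.00000e-02 -9.71000e-01 -2.37000e-01  1.81133e+02]
 [ 2.00000e-03  2.37000e-01 -9.72000e-01  4.29829e+02]
 [ 0.00000e+00  0.00000e+00  0.00000e+00  1.00000e+00]]
```

View pics/w2.png

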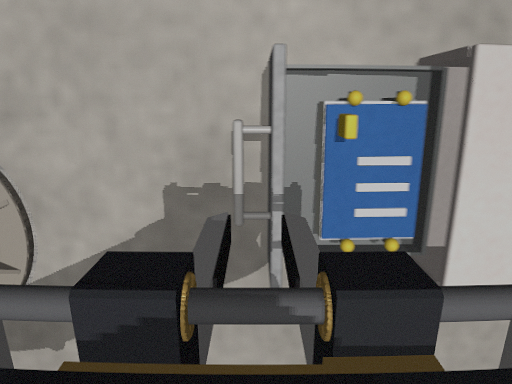

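View pics/t2.png

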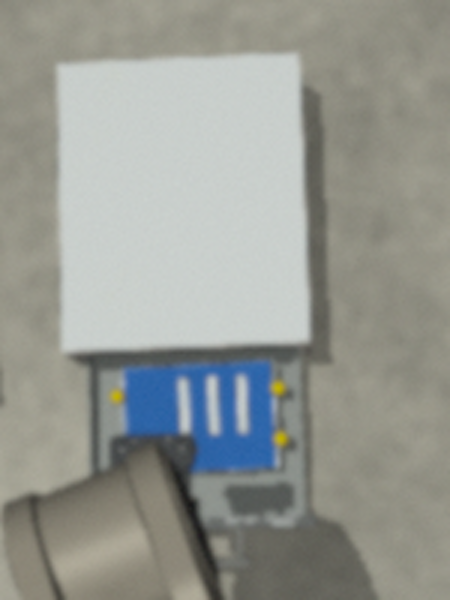

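```bash
cat > det.py <<'E'
from h import *
def yellow(im):
    hsv=cv2.cvtColor(im,cv2.COLOR_RGB2HSV)
    m=cv2.inRange(hsv,(18,120,90),(36,255,255))
    n,l,s,ce=cv2.connectedComponentsWithStats(m)
    return [(s[i].tolist(),ce[i].round(2)) for i in range(1,n) if s[i][4]>15],l
def blue(im):
    hsv=cv2.cvtColor(im,cv2.COLOR_RGB2HSV)
    return cv2.inRange(hsv,(100,120,50),(125,255,255))
E
python3 - <<'E'
from det import *
im=cv2.cvtColor(cv2.imread("pics/w2.png"),cv2.COLOR_BGR2RGB)
c=calibration("wrist")
Y,l=yellow(im)
for s,ce in Y:
    print(s,ce,"z63",back(c,[ce],63)[0].round(1),"z91",back(c,[ce],91)[0].round(1))
m=blue(im); 
cs=max(cv2.findContours(m,cv2.RETR_EXTERNAL,cv2.CHAIN_APPROX_NONE)[0],key=cv2.contourArea)
q=cv2.approxPolyDP(cs,8,True).reshape(-1,2); print(q.tolist()); print(back(c,q,57).round(1))
save("w2c",im,(300,80,450,260),4)
E
```

```text
[348, 91, 14, 14, 159] [354.67  97.44] z63 [553.5 188.7  63. ] z91 [545.4 188.2  91. ]
[397, 91, 14, 14, 163] [403.45  97.43] z63 [605.9 190.2  63. ] z91 [593.8 189.6  91. ]
[343, 114, 14, 25, 291] [349.65 126.14] z63 [550.5 158.6  63. ] z91 [542.6 160.3  91. ]
[340, 239, 15, 13, 150] [346.85 245.37] z63 [558.9  21.   63. ] z91 [550.4  33.2  91. ]
[385, 238, 15, 14, 151] [391.48 244.77] z63 [611.9  22.3  63. ] z91 [599.3  34.4  91. ]
[182, 277, 7, 19, 84] [184.85 286.62] z63 [367.9 -35.8  63. ] z91 [374.  -19.2  91. ]
[324, 277, 9, 64, 299] [328.18 310.57] z63 [543.5 -66.3  63. ] z91 [536.1 -47.4  91. ]
[180, 297, 8, 44, 193] [182.5  318.83] z63 [363.3 -80.8  63. ] z91 [369.7 -60.8  91. ]
[[327, 105], [322, 237], [414, 236], [427, 105]]
[[525.9 180.1  57. ]
 [530.2  28.6  57. ]
 [640.6  31.1  57. ]
 [635.6 183.2  57. ]]
```

View pics/w2c.png

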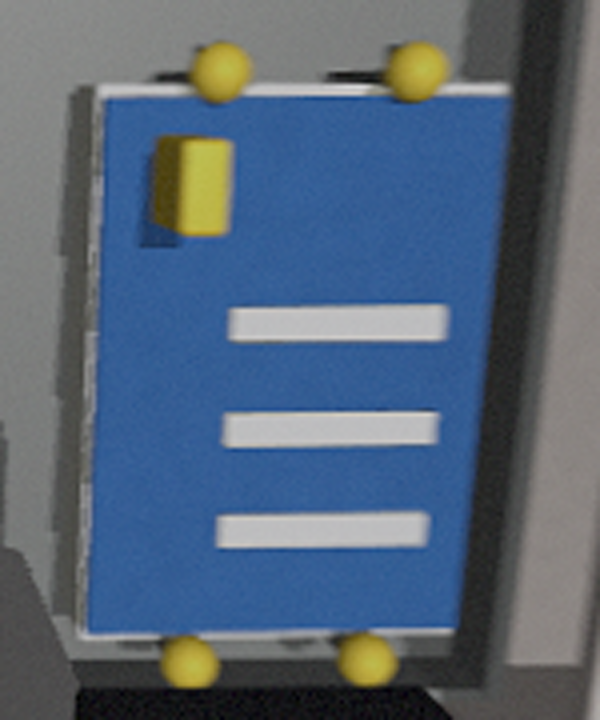

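The wrist picture shows the cover seated. Near-tab catches are at about (355,97) and (403,97) px, and the tab top is at about (352,126). That gives a cover centre of about (582.8, 105.6), yaw of about 1.75°, and the tab at about (545, 160) with its top at z≈91. The handle test showed that a partial closure gives a light grip, so I'll use one as a pivot for the corner peel.

>>> move_arm:
  commands:
    - [0.68,0.0077,0.0166,0.014,-0.7]
    - [0.68,0.0077,0.0166,0.014,0]
    - [0.68,0.0077,0.0166,0.014,0]
    - [0.68,0.0077,0.0166,0.014,0]
    - [0.68,0.0077,0.0166,0.014,0]
    - [0.68,0.0077,0.0166,0.014,0]
    - [0.68,0,0,0.018,0]
    - [0.68,0,0,0.018,0]
    - [0.68,0,0,0.018,0]
    - [0.68,0,0,0,0]

```text
time: 11.35
ee_pos: [543.2, 160.1, 106.1]
tool_rot: [-3.138, 0.002, 1.601]
ft_force: [-0.0, 0.3, 0.3]
width: 0.318
```

```bash
python3 -c "
from det import *
st();c=calibration('wrist');im=snapshot('wrist');save('w3',im)
for s,ce in yellow(im)[0]: print(s,ce,back(c,[ce],91)[0].round(1))
print(c['world_from_camera'].round(3))
im=snapshot('scene');save('s3',im,(200,130,360,290),4)
"
```

```text
t 11.35 p [543.2 160.1 106.1] rpy [-1.7977e+02  1.4000e-01  9.1710e+01] F [-0.    0.28  0.31] M [-0.087  0.019  0.077] w 29.93 q [-0.87  0.42  0.59  1.97 -0.3   0.85 -0.08]
[253, 155, 23, 24, 428] [264.04 166.39] [546.8 192.7  91. ]
[331, 155, 24, 24, 438] [342.32 166.57] [592.5 194.1  91. ]
[239, 189, 19, 49, 899] [248.24 213.56] [538.4 163.5  91. ]
[186, 273, 5, 14, 42] [187.98 279.36] [501.  117.9  91. ]
[176, 275, 9, 66, 309] [179.13 308.83] [494.7  95.9  91. ]
[327, 275, 10, 66, 291] [332.16 308.93] [595.   99.2  91. ]
[[ 1.00000e+00  3.10000e-02  4.00000e-03  5.41522e+02]
 [ 3.10000e-02 -9.70000e-01 -2.42000e-01  2.30351e+02]
 [-4.00000e-03  2.42000e-01 -9.70000e-01  2.85966e+02]
 [ 0.00000e+00  0.00000e+00  0.00000e+00  1.00000e+00]]
```

View pics/w3.png

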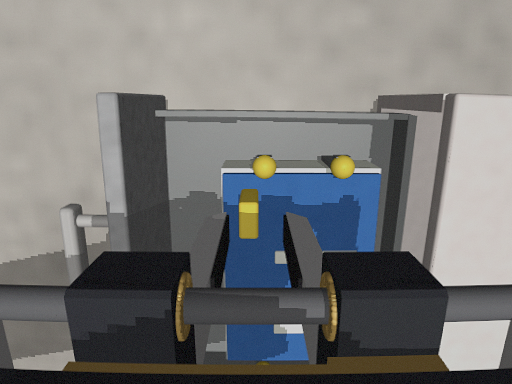

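View pics/s3.png

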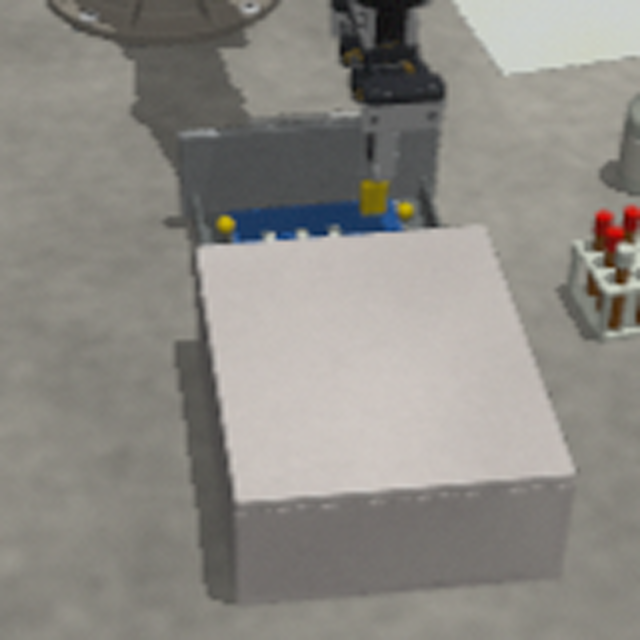

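```bash
python3 -c "
from det import *
c=calibration('wrist')
a=np.radians(1.75)
R=np.array([[np.cos(a),-np.sin(a)],[np.sin(a),np.cos(a)]])
for o in [(545,159.7),(543,160),(547,160),(545,158)]:
  P=[]
  for z in (91,57):
    for dx,dy in ((-6,-12),(6,-12),(6,12),(-6,12)):
      P.append([*(np.array(o)+R@[dx,dy]),z])
  p=proj(c,P);print(o,'top',p[:4].round(0).tolist(),'bbox',p.min(0).round(1),p.max(0).round(1))
"
```

```text
(545, 159.7) top [[247.0, 237.0], [266.0, 237.0], [266.0, 200.0], [246.0, 200.0]] bbox [246.5 186.5] [266.3 237.3]
(543, 160) top [[244.0, 237.0], [263.0, 237.0], [263.0, 200.0], [243.0, 200.0]] bbox [243.2 186. ] [263.1 236.8]
(547, 160) top [[250.0, 237.0], [269.0, 237.0], [270.0, 200.0], [250.0, 200.0]] bbox [249.8 186.1] [269.7 237. ]
(545, 158) top [[247.0, 240.0], [266.0, 240.0], [266.0, 203.0], [246.0, 203.0]] bbox [246.4 188.8] [266.2 239.9]
```

```bash
python3 -c "
from det import *
c=calibration('wrist'); st()
p=r.observe()['ee_pos']; print(proj(c,[p,p+[15.5,.5,0],p-[15.5,.5,0],[p[0],p[1],91],[p[0]+10,p[1],91]]).round(1))
im=cv2.cvtColor(cv2.imread('pics/w3.png'),cv2.COLOR_BGR2RGB)
for z in (63,): print(back(c,[(264,166.4),(342.3,166.6)],z))
print(back(c,[(223,172),(378,172)],57))
save('w3c',im,(180,140,340,270),5)
"
```

```text
t 11.45 p [544.7 160.5 108.4] rpy [-1.7995e+02  5.0000e-02  9.1710e+01] F [0.14 0.79 0.41] M [-0.058  0.056  0.01 ] w 30.19 q [-0.87  0.41  0.59  1.96 -0.3   0.85 -0.08]
[[256.  228.2]
 [283.5 228.1]
 [228.4 228.2]
 [256.  217.8]
 [272.3 218.3]]
[[549.28361597 187.31696944  63.        ]
 [602.16972108 188.8693116   63.        ]]
[[521.16284635 181.33684687  57.        ]
 [629.23442511 184.76147936  57.        ]]
```

View pics/w3c.png

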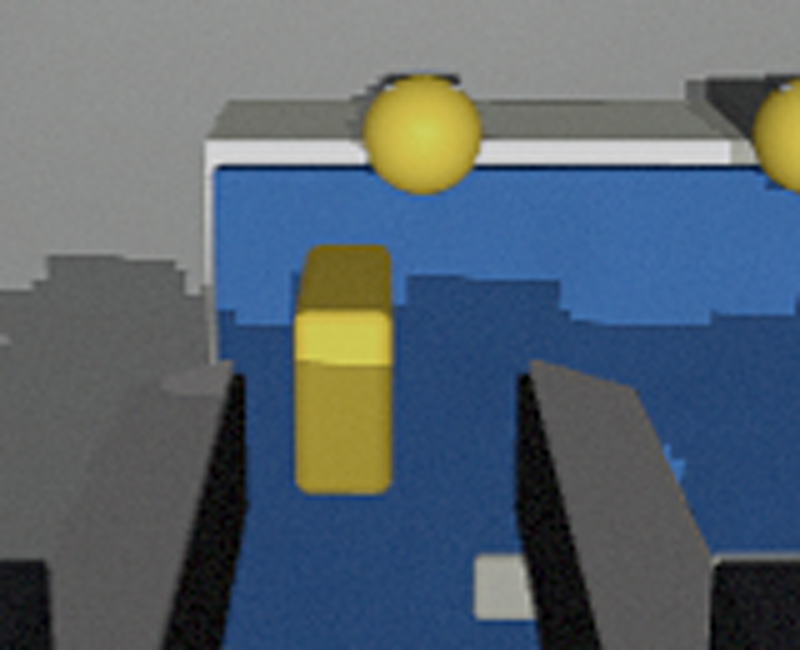

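In the close-up, the tab's top face is at columns 239-258 and rows 202-239. The fingertips' midpoint is at column 256, so the tool must shift 4.5 mm in -x and 1.5 mm in -y. Then I descend to cover about 9 mm of the tab tip and close to just short of contact.

>>> move_arm:
  commands:
    - [0.68,-0.0015,-0.0045,0.0,0]
    - [0.68,0,0,0.006,0]
    - [0.68,0,0,0.007,0]
    - [0.68,0,0,0.007,0]
    - [0.68,0,0,0.006,0]
    - [0.74,0,0,0,0]
    - [0.78,0,0,0,0]
    - [0.82,0,0,0,0]
    - [0.84,0,0,0,0]
    - [0.85,0,0,0,0]

```text
time: 12.45
ee_pos: [540.6, 159.4, 82.6]
tool_rot: [-3.142, -0.0, 1.601]
ft_force: [-1.3, 1.1, 0.8]
width: 0.151
```

```bash
python3 -c "
from det import *
st();c=calibration('wrist');im=snapshot('wrist');save('w4',im,(160,120,360,280),4)
im=snapshot('scene');save('s4',im,(230,150,320,210),8)
st()
"
```

```text
t 12.45 p [540.6 159.4  82.6] rpy [-1.800e+02 -1.000e-02  9.174e+01] F [-1.26  1.11  0.82] M [-0.094  0.267  0.03 ] w 14.18 q [-0.85  0.44  0.57  1.99 -0.33  0.8  -0.06]
t 12.55 p [540.6 159.4  82.6] rpy [-1.800e+02 -1.000e-02  9.173e+01] F [-1.72  0.21  0.39] M [-0.036  0.276 -0.009] w 13.92 q [-0.85  0.44  0.57  1.99 -0.33  0.8  -0.06]
```

View pics/w4.png

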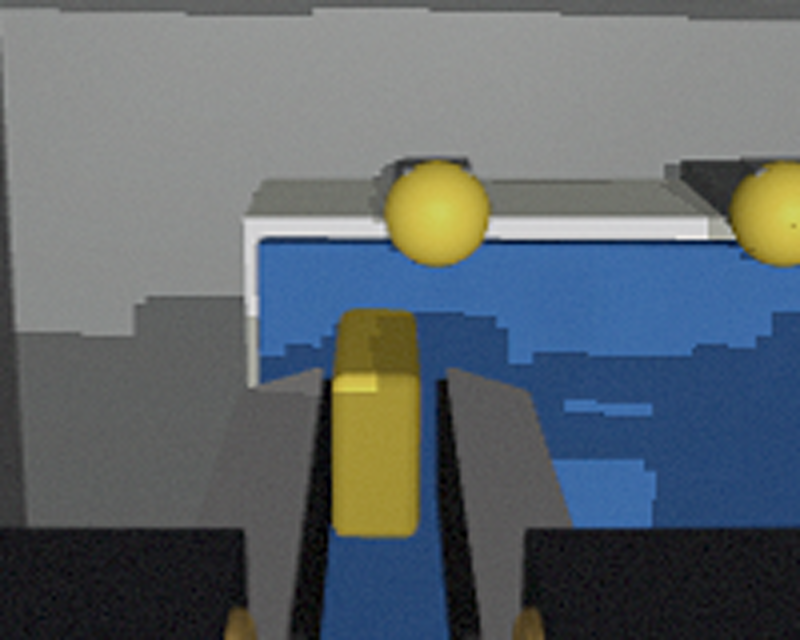

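View pics/s4.png

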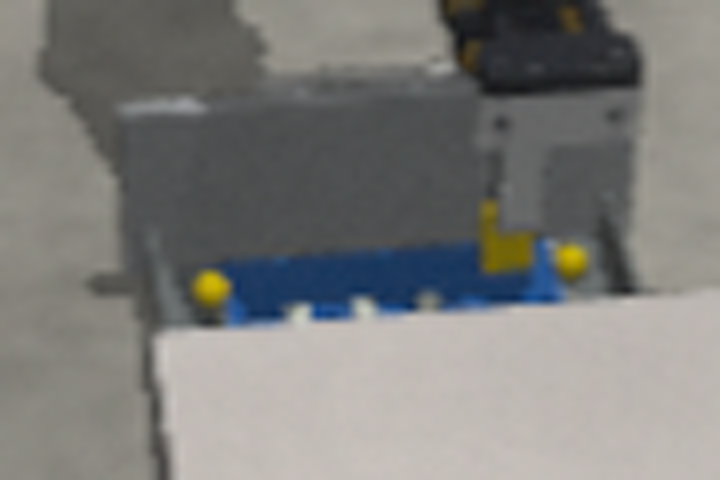

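>>> move_arm:
  commands:
    - [0.86,0,-0.001,0,0]
    - [0.87,0,0,0,0]
    - [0.875,0,0,0,0]
    - [0.875,0,0,0,0]
    - [0.875,0,0,0,0]
    - [0.875,0,0,-0.001,0]
    - [0.875,0,0,-0.001,0]
    - [0.875,0,0,-0.001,0]
    - [0.875,0,0,0,0]
    - [0.875,0,0,0,0]

```text
time: 13.55
ee_pos: [539.5, 159.2, 85.4]
tool_rot: [-3.141, 0.0, 1.601]
ft_force: [0.2, -1.0, -4.2]
width: 0.125
```

```bash
python3 -c "
from det import *
st();im=snapshot('scene');save('s5',im,(230,150,320,210),8)
print([(s,c) for s,c in yellow(im)[0]])
im=snapshot('wrist');save('w5',im,(160,120,360,280),4)
st()
"
```

```text
t 13.55 p [539.5 159.2  85.4] rpy [-1.7999e+02  1.0000e-02  9.1730e+01] F [ 0.16 -1.03 -4.18] M [-0.245  0.062  0.018] w 11.76 q [-0.86  0.44  0.57  1.99 -0.33  0.8  -0.06]
[([504, 157, 8, 8, 34], array([508.65, 159.24])), ([290, 174, 7, 9, 36], array([292.36, 179.03])), ([254, 184, 5, 4, 16], array([256. , 185.5])), ([20, 190, 86, 19, 481], array([ 63.29, 200.14])), ([110, 193, 33, 26, 546], array([128.02, 206.52]))]
t 13.65 p [539.5 159.2  85.4] rpy [-1.7999e+02  1.0000e-02  9.1730e+01] F [-0.15 -0.69 -3.78] M [-0.295  0.067 -0.005] w 11.89 q [-0.86  0.44  0.57  1.99 -0.33  0.8  -0.06]
```

View pics/s5.png

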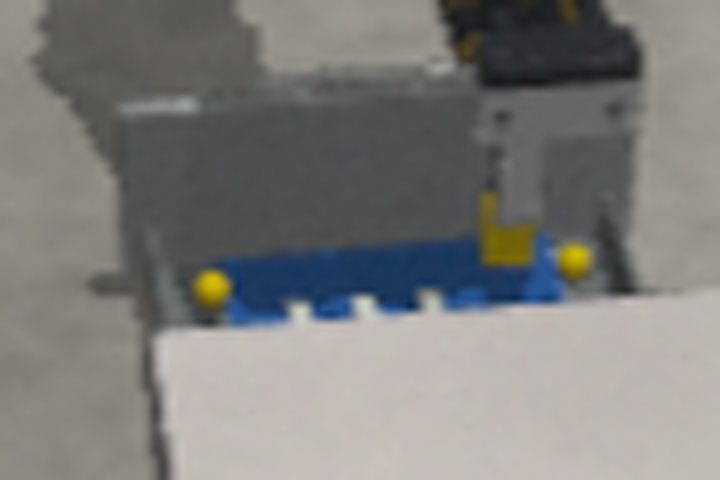

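View pics/w5.png

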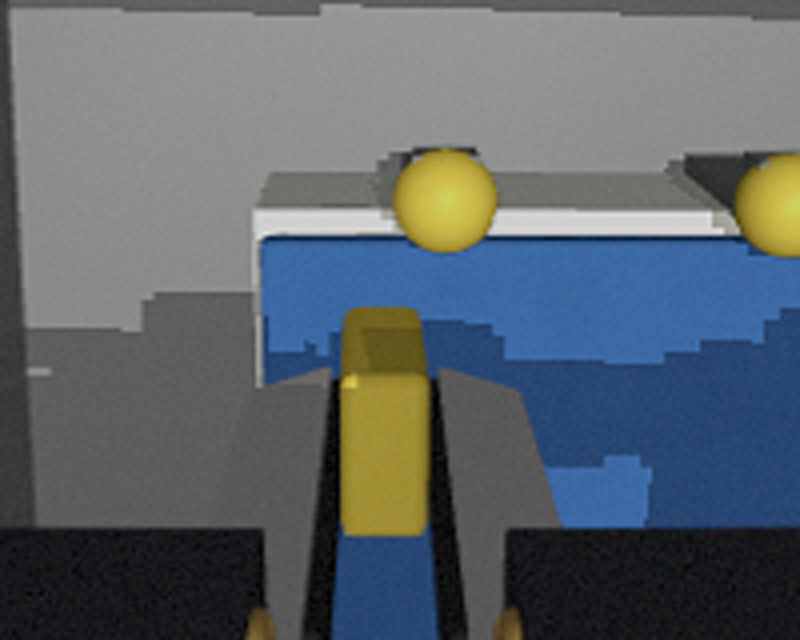

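>>> move_arm:
  commands:
    - [0.875,0,0,-0.001,0]
    - [0.875,0,0,0,0]
    - [0.875,0,0,-0.001,0]
    - [0.875,0,0,0,0]
    - [0.875,0,0,-0.001,0]
    - [0.874,0,0,0,0]
    - [0.874,0,0,0,0]
    - [0.874,0,0,0,0]
    - [0.874,0,0,0,0]
    - [0.874,0,0,0,0]

```text
time: 14.65
ee_pos: [539.7, 159.3, 88.5]
tool_rot: [3.141, 0.0, 1.601]
ft_force: [0.3, -2.3, -0.9]
width: 0.125
```

```bash
python3 -c "
from det import *
st();im=snapshot('scene');save('s6',im,(230,150,320,210),8)
im=snapshot('wrist');save('w6',im)
st()
"
```

```text
t 14.65 p [539.7 159.3  88.5] rpy [179.99   0.    91.73] F [ 0.26 -2.31 -0.89] M [-0.582 -0.043 -0.081] w 11.75 q [-0.86  0.43  0.58  1.99 -0.32  0.81 -0.07]
t 14.75 p [539.7 159.3  88.5] rpy [180.     0.    91.73] F [ 0.65 -2.22 -1.13] M [-0.511 -0.071 -0.055] w 12.06 q [-0.86  0.43  0.58  1.99 -0.32  0.81 -0.07]
```

View pics/s6.png

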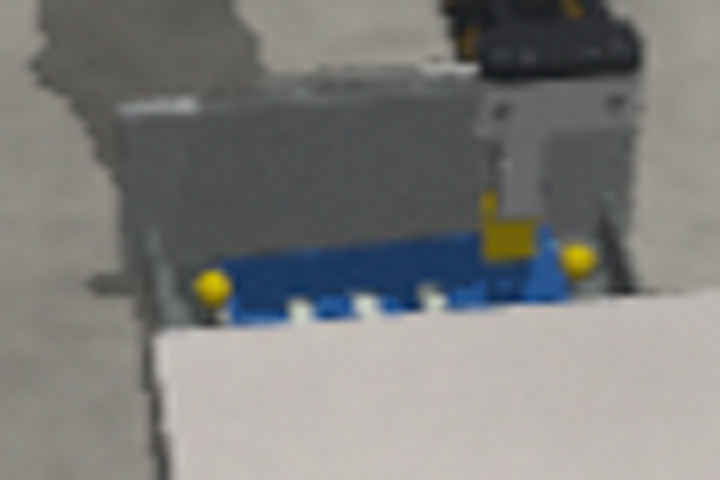

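View pics/w6.png

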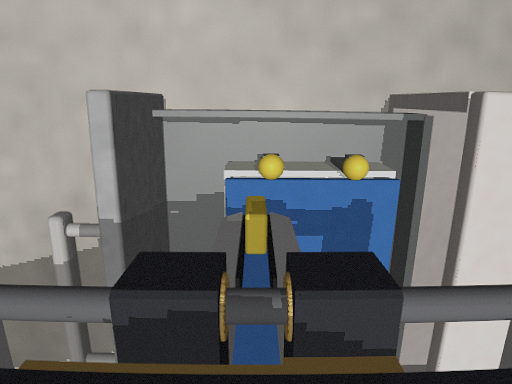

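```bash
python3 -c "
from det import *
im=cv2.cvtColor(cv2.imread('pics/w6.png'),cv2.COLOR_BGR2RGB); save('w6c',im,(210,140,410,280),4)
"
```

```text
(no output)
```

View pics/w6c.png

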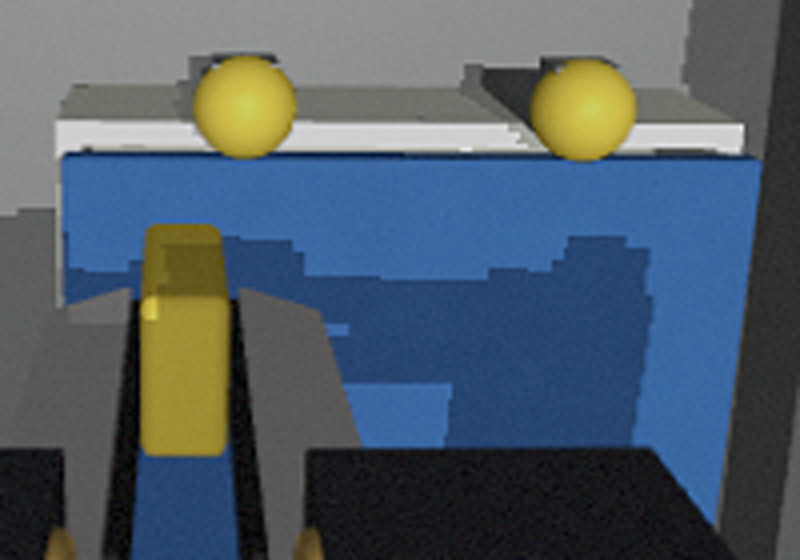

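The scene and wrist pictures show the whole near side of the plate risen about 6 mm. The near catches are past their equators, the balls and tray have not moved, and the far edge is still down. I'll keep tilting.

>>> move_arm:
  commands:
    - [0.874,0,0,-0.001,0]
    - [0.874,-0.0003,0,-0.001,0]
    - [0.874,-0.0003,0,-0.001,0]
    - [0.874,-0.0003,0,-0.001,0]
    - [0.874,-0.0003,0,-0.001,0]
    - [0.874,-0.0003,0,-0.001,0]
    - [0.874,-0.0003,0,-0.001,0]
    - [0.874,-0.0003,0,-0.001,0]
    - [0.874,0,0,0,0]
    - [0.874,0,0,0,0]

```text
time: 15.75
ee_pos: [539.7, 157.4, 96.5]
tool_rot: [3.142, -0.0, 1.601]
ft_force: [0.7, -0.2, -0.7]
width: 0.124
```

```bash
python3 -c "
from det import *
st();im=snapshot('scene');save('s7',im,(230,150,320,210),8)
im=snapshot('wrist');save('w7',im)
st()
"
```

```text
t 15.75 p [539.7 157.4  96.5] rpy [ 1.800e+02 -1.000e-02  9.174e+01] F [ 0.68 -0.21 -0.68] M [ 0.022  0.215 -0.033] w 11.68 q [-0.86  0.42  0.58  1.99 -0.31  0.82 -0.07]
t 15.85 p [539.6 157.3  96.4] rpy [-179.99   -0.     91.74] F [ 0.34  0.61 -0.22] M [ 0.08   0.1   -0.046] w 11.85 q [-0.86  0.42  0.58  1.99 -0.31  0.82 -0.07]
```

View pics/s7.png

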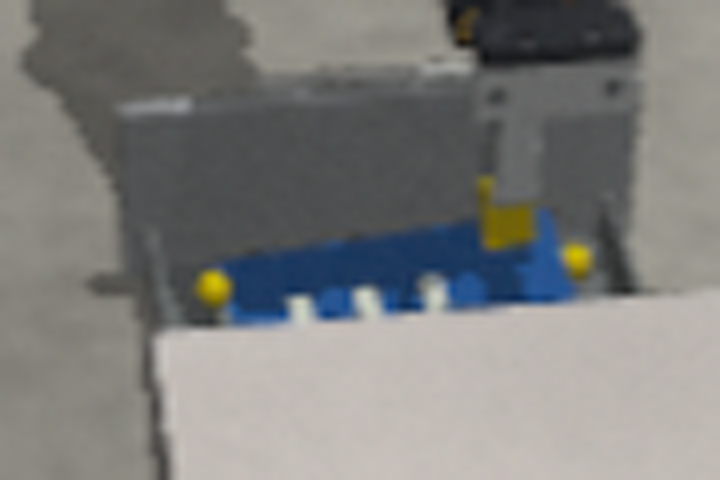

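View pics/w7.png

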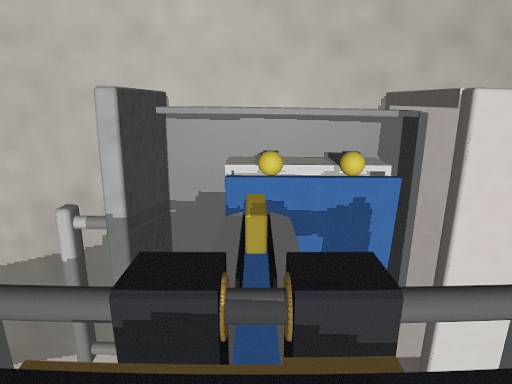

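>>> move_arm:
  commands:
    - [0.874,0,0,-0.001,0]
    - [0.874,0,0,-0.001,0]
    - [0.874,0,0,-0.001,0]
    - [0.874,0.001,0,-0.001,0]
    - [0.874,0.001,0,0,0]
    - [0.874,0.001,0,0,0]
    - [0.874,0.001,0,0,0]
    - [0.874,0.001,0,0,0]
    - [0.874,0.001,0,0,0]
    - [0.874,0,0,0,0]

```text
time: 16.85
ee_pos: [539.5, 163.3, 100.5]
tool_rot: [3.142, 0.0, 1.601]
ft_force: [-1.0, 0.4, 0.9]
width: 0.123
```

```bash
python3 -c "
from det import *
st();im=snapshot('scene');save('s8',im,(230,150,320,210),8)
im=snapshot('wrist');save('w8',im)
im=snapshot('top');save('t8',im,(165,170,315,260),5)
st()
"
```

```text
t 16.85 p [539.5 163.3 100.5] rpy [180.     0.    91.74] F [-1.02  0.44  0.86] M [-0.084  0.044  0.008] w 11.61 q [-0.87  0.42  0.59  1.98 -0.31  0.83 -0.08]
t 17.0 p [539.5 163.2 100.5] rpy [-180.     -0.     91.73] F [-0.36  0.6  -0.9 ] M [-0.029  0.045 -0.016] w 11.87 q [-0.87  0.42  0.59  1.98 -0.31  0.83 -0.08]
```

View pics/s8.png

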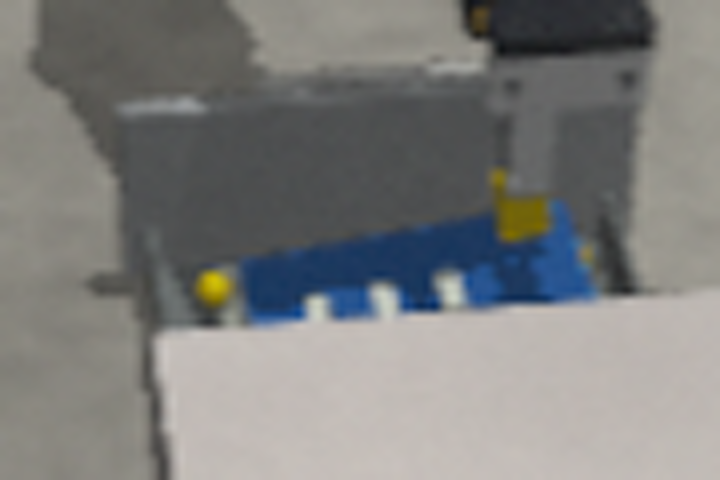

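View pics/w8.png

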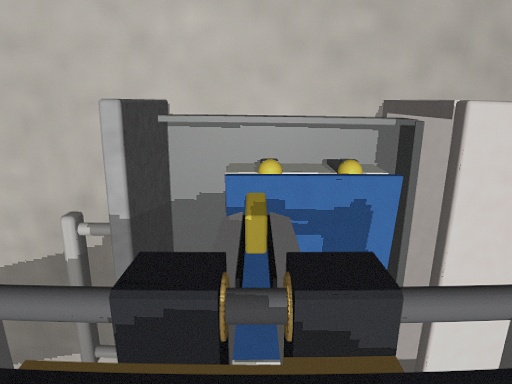

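View pics/t8.png

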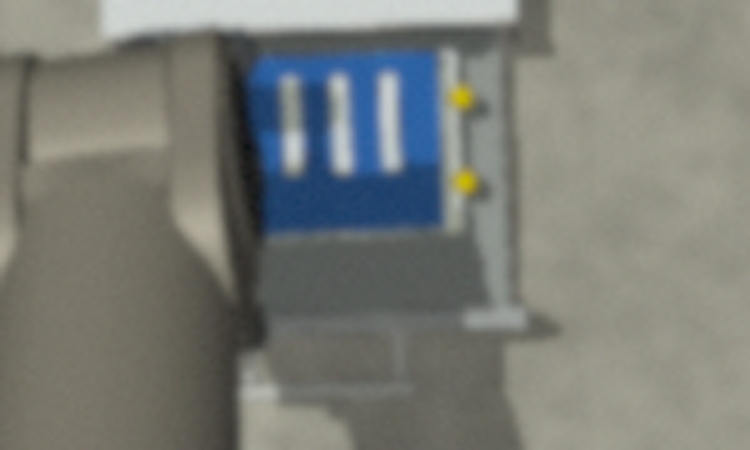

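The far edge has slid out from under the far catches: the top view shows bare rim between the cover edge and the balls at (460,97) and (466,182). All the balls and the tray are still in place. I'll tighten fully and lift.

>>> move_arm:
  commands:
    - [0.88,0,0,0,0]
    - [0.9,0,0,0,0]
    - [0.95,0,0,0,0]
    - [0.95,0,0,-0.002,0]
    - [0.95,0,0,-0.003,0]
    - [0.95,0,0,-0.004,0]
    - [0.95,0,0,-0.006,0]
    - [0.95,0,0,-0.008,0]
    - [0.95,0,0,-0.008,0]
    - [0.95,0,0,0,0]

```text
time: 18.0
ee_pos: [540.2, 163.4, 132.8]
tool_rot: [3.14, -0.001, 1.601]
ft_force: [-0.1, -0.2, -0.9]
width: 0.122
```

```bash
python3 -c "
from det import *
st();im=snapshot('scene');save('s9',im,(220,120,340,210),6)
im=snapshot('top');save('t9',im,(165,170,315,260),5)
st()
"
```

```text
t 18.0 p [540.2 163.4 132.8] rpy [ 1.7991e+02 -5.0000e-02  9.1730e+01] F [-0.09 -0.22 -0.87] M [-0.006  0.035  0.011] w 11.51 q [-0.9   0.37  0.61  1.96 -0.27  0.89 -0.11]
t 18.1 p [539.6 163.3 131.7] rpy [ 1.7998e+02 -2.0000e-02  9.1740e+01] F [-0.46 -0.15 -1.58] M [-0.002  0.092  0.006] w 11.86 q [-0.9   0.38  0.61  1.96 -0.27  0.89 -0.11]
```

View pics/s9.png

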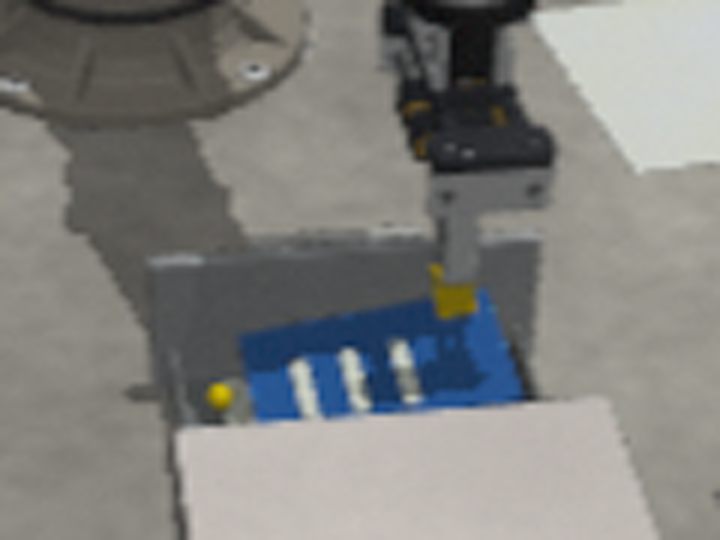

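View pics/t9.png

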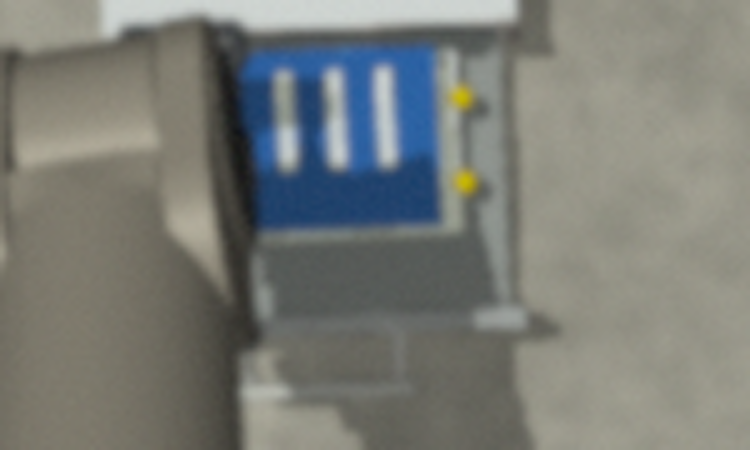

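The cover is free of the tray. The tray's balls are still at (461,97) and (466,182) in the top view, so it has stayed put. I'll raise further.

>>> move_arm:
  commands:
    - [0.95,0,0,-0.005,0]
    - [0.95,0,0,-0.01,0]
    - [0.95,0,0,-0.012,0]
    - [0.95,0,0,-0.012,0]
    - [0.95,0,0,-0.012,0]
    - [0.95,0,0,-0.012,0]
    - [0.95,0,0,-0.01,0]
    - [0.95,0,0,-0.005,0]
    - [0.95,0,0,0,0]
    - [0.95,0,0,0,0]

```text
time: 19.1
ee_pos: [539.3, 163.2, 209.2]
tool_rot: [-3.141, 0.0, 1.601]
ft_force: [-0.1, 0.2, -1.5]
width: 0.122
```

```bash
python3 -c "
from det import *
st();im=snapshot('scene');save('s10',im,(200,80,350,220),5);cv2.imwrite('pics/s10raw.png',cv2.cvtColor(im,cv2.COLOR_RGB2BGR))
im=snapshot('top');save('t10',im,(165,170,315,260),5)
im=snapshot('wrist');save('w10',im)
st()
"
```

```text
t 19.1 p [539.3 163.2 209.2] rpy [-1.7998e+02  1.0000e-02  9.1740e+01] F [-0.13  0.15 -1.47] M [-0.021  0.087  0.008] w 11.51 q [-0.95  0.28  0.65  1.88 -0.19  1.04 -0.18]
t 19.25 p [539.3 163.1 209. ] rpy [-1.7996e+02  3.0000e-02  9.1730e+01] F [-0.44  0.06 -1.15] M [-0.037  0.04   0.008] w 11.43 q [-0.95  0.28  0.65  1.88 -0.19  1.04 -0.18]
```

View pics/s10.png

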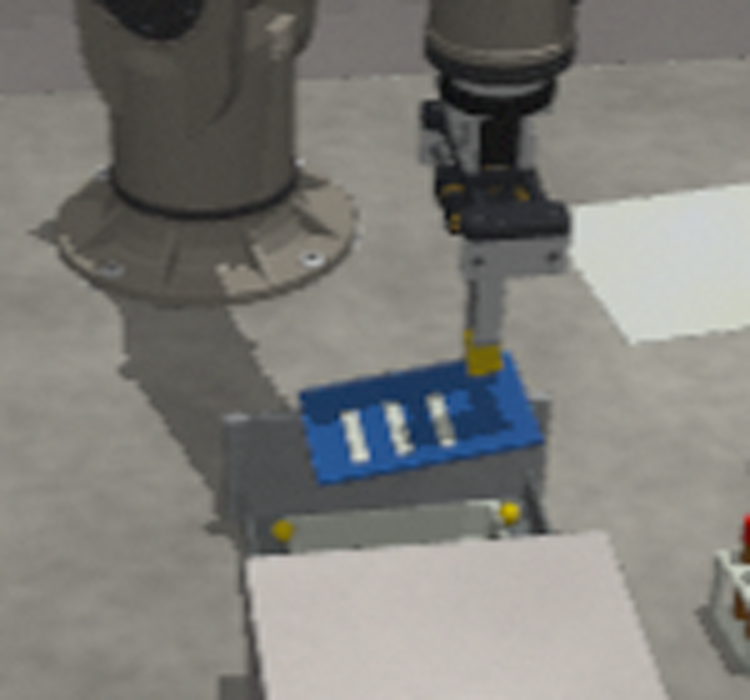

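View pics/t10.png

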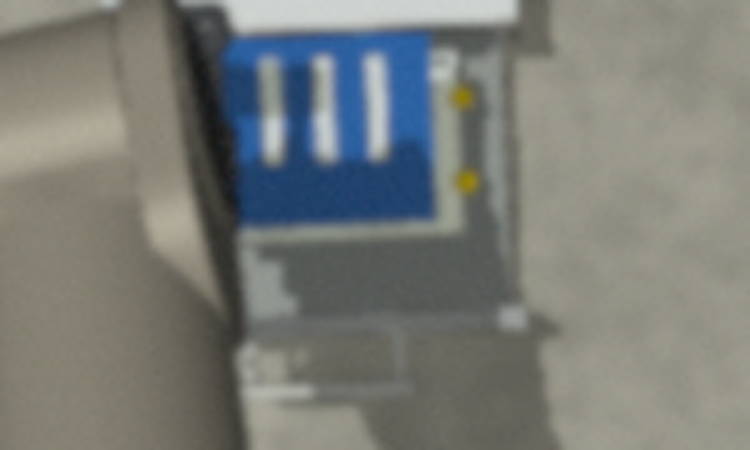

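View pics/w10.png

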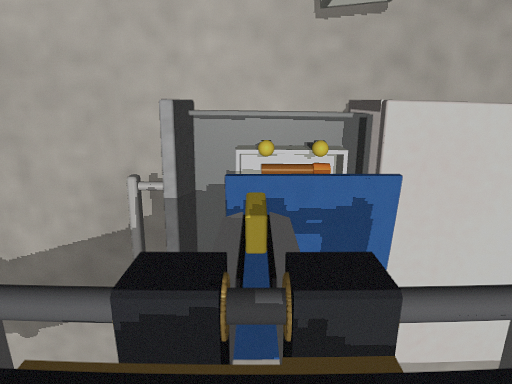

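```bash
cat > pnp.py <<'E'
from det import *
def pose(c,px,obj):
    ok,rv,tv=cv2.solvePnP(np.array(obj,float),np.array(px,float),c["K"],c["distortion"],flags=cv2.SOLVEPNP_ITERATIVE)
    W=c["world_from_camera"]; R=W[:3,:3]@cv2.Rodrigues(rv)[0]; t=W[:3,:3]@tv.ravel()+W[:3,3]
    print("normal",R[:,2].round(3),"tilt",np.degrees(np.arccos(R[2,2])).round(1),"centre",t.round(1))
    P=np.array([[-55,77,0],[55,-77,0],[55,77,0],[-55,-77,0],[0,0,-9]])@R.T+t; print("near,far,a,b",P.round(1).tolist())
E
python3 - <<'E'
from pnp import *
im=cv2.cvtColor(cv2.imread("pics/s10raw.png"),cv2.COLOR_BGR2RGB)
m=blue(im)[:, :]; m[:140]=0; m[190:]=0; m[:,:250]=0; m[:,320:]=0
cs=max(cv2.findContours(m,cv2.RETR_EXTERNAL,cv2.CHAIN_APPROX_NONE)[0],key=cv2.contourArea)
print(cv2.approxPolyDP(cv2.convexHull(cs),3,True).reshape(-1,2).tolist())
px=(np.array([(511,353),(321,480),(544,437),(300,393)])+.5)/5-.5+[200,80]
print(px)
pose(calibration("scene"),px,[[-55,77,5],[55,-77,5],[55,77,5],[-55,-77,5]])
E
```

```text
[[307, 165], [304, 169], [264, 176], [260, 159], [301, 151]]
[[301.8 150.2]
 [263.8 175.6]
 [308.4 167. ]
 [259.6 158.2]]
normal [-0.021 -0.135  0.991] tilt 7.8 centre [562.1 117.2 159. ]
near,far,a,b [[504.6, 191.8, 167.9], [619.7, 42.6, 150.1], [614.5, 195.2, 170.7], [509.8, 39.2, 147.3], [562.3, 118.4, 150.1]]
```

>>> move_arm:
  commands:
    - [0.95,0,0,0,0]
    - [0.95,0,0,0,0]
    - [0.95,0,0,0,0]
    - [0.95,0,0,0,0]
    - [0.95,0,0,0,0]
    - [0.95,0,0,0,0]
    - [0.95,0,0,0,0]
    - [0.95,0,0,0,0]
    - [0.95,0,0,0,0]
    - [0.95,0,0,0,0]

```text
time: 20.25
ee_pos: [539.5, 163.2, 209.5]
tool_rot: [-3.142, 0.0, 1.601]
ft_force: [0.9, -0.8, -1.4]
width: 0.119
```

```bash
python3 - <<'E'
from pnp import *
st(); im=snapshot("scene"); save("s11",im,(200,80,350,220),5); save("s11full",im)
c=calibration("wrist"); w=snapshot("wrist"); save("w11",w)
print("bar wrist",back(c,[(134,200)],92).round(1))
for s,ce in yellow(w)[0]: print(s,ce,back(c,[ce],63)[0].round(1))
ct=calibration("top"); print("bar top",back(ct,[(215+.0,247.2),(240,247.2)],92).round(1))
st()
E
```

```text
t 20.25 p [539.5 163.2 209.5] rpy [-180.      0.     91.73] F [ 0.9 -0.8 -1.4] M [ 0.035  0.04  -0.001] w 11.21 q [-0.95  0.28  0.65  1.88 -0.19  1.04 -0.18]
bar wrist [[428.5 141.4  92. ]]
[258, 140, 16, 16, 201] [265.35 147.73] [547.9 189.1  63. ]
[312, 140, 16, 17, 202] [319.39 148.12] [600.  190.4  63. ]
[245, 193, 22, 60, 1185] [255.49 223.21] [540.8 111.8  63. ]
[220, 277, 7, 64, 256] [222.9  309.01] [508.2  10.9  63. ]
[286, 285, 6, 56, 233] [288.83 313.52] [580.7   7.4  63. ]
bar top [[429.3 150.6  92. ]
 [427.8  75.7  92. ]]
t 20.35 p [539.5 163.2 209.5] rpy [-180.      0.     91.73] F [-0.12 -0.02 -0.96] M [-0.024  0.044 -0.056] w 11.51 q [-0.95  0.28  0.65  1.88 -0.19  1.04 -0.18]
```

View pics/s11.png

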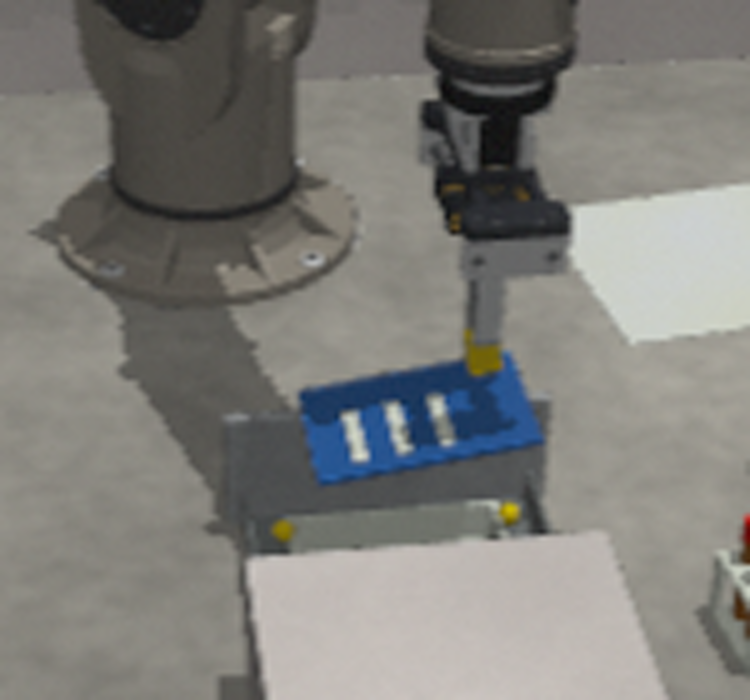

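View pics/s11full.png

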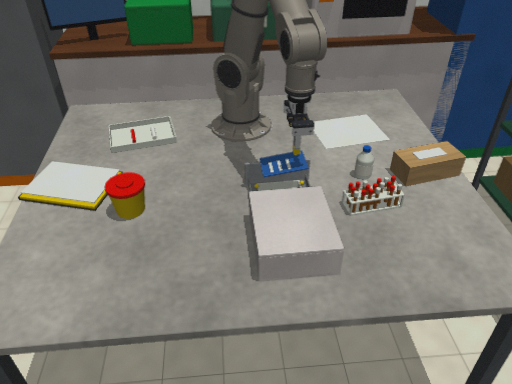

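The cover holds steady: it has not drooped in over a second, and its plate corners are unchanged at about (300,393), (511,353), (544,437) and (321,480) px. The tray's balls are still in the drawer at (285,530) and (510,512). The handle is at x≈428, where it met the stop, and the bystanders have not moved. Handing in.

```bash
python3 -c "
from h import *
print(r.finish_job()); st()"
```

```text
the job is handed in; nothing more can be done
None
the job is handed in; nothing more can be done
```

I pulled the drawer out to its stop, peeled the cover off the tray, and handed the job in at about 20 s with the cover still in the gripper. `r.finish_job()` gave no verdict.

**How it went**
- **Drawer:** I gripped the bar and pulled until it stopped hard at handle x≈427, where the wrist force read about 37 N in x and -43 N in z. I then relaxed the pull and let go.
- **Peel:** I held the tab's tip lightly so the cover could pivot, and raised the near side while the far edge stayed seated. I then slid the far edge out from under its catches, tightened the grip and lifted.

**Last checks**
- **Cover:** it is held top side up, about 8° off level. Its lowest point is roughly 85 mm above the rim, and it had not drooped over the last second.
- **Tray:** the catch balls were in the same place before and after, to within about 2 mm.
- **Drawer:** the handle is still at x≈428.
- **Things around the unit:** they look unmoved.

**Not as intended**
- **Both tab-side catches:** they seem to have let go almost together, because the plate rose evenly along that side rather than strictly one corner first. The tray did not lift.
- **Cover tilt:** I left the 8° tilt rather than risk pressing the cover level.
- **Stop force:** the -43 N z reading came from the fingers on the handle bar, which I took not to count towards the 40 N limit on the arm and gripper body.
- **Tab position:** my first wrist-camera estimate was about 5 mm off in x, and I corrected it from a closer view before gripping.

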